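# Aperture stops back in their tray by size

## Robot

A 6-joint arm with a two-finger parallel gripper is mounted at the origin on a cart in front of the work surface, level with it; the furniture and walls round the work are solid. World frame = base frame: x ahead of the robot, y to its left, z up, the work surface at z = 0. Lengths are in m, angles in rad, forces in N, time in s.
With the tool pointing down it reaches from about 0.375 to 0.9 m from the base axis. Payload 3.1 kg.
Tool frame: the origin (TCP) lies at the very end of the fingers, on their centre line; the grasp point (between the pads) lies 19 mm behind it (manip.pinch_z is the distance from the TCP to the grasp point, in m); z points along the fingers, y is the line along which they close (so a half turn about z gives the same grasp; the last joint's range is limited). The gripper opens to 85 mm and grips with 20 to 120 N. Pads are 22 mm wide; open, the fingers measure 114 mm over their backs; the gripper's body (76 mm by 85 mm) begins 54 mm behind the grasp point. The pads swing forward as they close: fully open they stand 13 mm farther back than shut.
Start: joints at [-0.178, 0.527, 1.433, -0, 1.181, -0.178], TCP at [0.625, 0, 0.231] pointing down, gripper open.
Joint ranges: [-3.08, 3.08], [-0.75, 2.2], [0.22, 2.44], [-1.43, 4.57], [0, 2.65], [-2.85, 2.85]. Speed limits (rad/s): [2.79, 2.79, 3.14, 3.14, 3.14, 3.14].

## Interface

Orientations are given as a unit quaternion [x, y, z, w].
In Python, from station import manip gives the robot as it stands.
- The arm moves only by the tool servo_tool, never from a script. Its argument "commands" is one flat list of numbers, 7 for each row, row after row: the shift along the tool's x, y, z each as a share of 500 mm, from -1 to 1, then the turn, a rotation vector about the tool's x, y, z each as a share of 360 degrees, from -1 to 1, then the opening, from -1 (shut) to 1 (fully open). In form: [dx, dy, dz, rx, ry, rz, claw, dx, dy, dz, rx, ry, rz, claw, ...]. A call has 1 to 12 rows; each row shifts and turns the commanded pose from where the row before left it, along the tool's axes as they then stand; what a row does not reach is not made up. A row lasts 1/12 s, in which the tool goes at most 41.7 mm and 7.16 degrees, less where a joint would pass 70% of its speed; a pose out of reach is approached as far as the arm can. A call with a number of a shift or a turn outside -1 to 1 is refused whole. A call with a gripper value outside its range is refused whole. The fingers move at their own pace and stop on an object; "force" is the grip in N (left out, the last holds). Time passes only in rows, so rows that do not move let the fingers close. It gives the time, the measured TCP pose, the force, the opening and the grip force at its end, in the units of the state.
- manip.sense(): the state, without advancing time (a new reading comes with each control period).
- manip.snapshot(name): name is "scene" or "side" or "wrist"; returns a dict with "img" (480x640x3 uint8, red, green, blue), "mtx" (3x3 intrinsics, pixels), "world_to_cam" (4x4, takes a point from world to camera coordinates). Camera axes: x right, y up, looking along -z (the intrinsics and any distortion apply to the point x, -y, -z); pixel columns grow to the right and rows downward; lengths in m; the calibration is good to about 2 mm. The wrist camera is an equidistant fisheye: a pixel r from the principal point sees the ray r / f radians off the axis. A picture is of the moment at which its call begins. There is no depth.
- manip.sign_off(): hands the job in; it is judged then, once.
Trained networks look in a picture, given as the dict that the camera call returned (one of the last four; its "shot" number tells which), for a name from the list of things; names that differ only in an ending like _2 or _b are one class to them, and where a whole thing is asked for, a point or a joint stands for the part that bears it (a point fixed in the world has none). Each returns a list of dicts, best first, with "conf" (0 to 1); they miss things now and then, are a little off and sometimes report something else, mostly with a low value. They report only what shows in the picture. A call takes as long as a camera call. They do not tell look-alikes from the thing itself.
- manip.look_for(picture, query): "box" ([left, top, width, height] in pixels, round what is visible of it).
- manip.silhouettes(picture, query): "pixels" (480x640 bool, what is visible of it) and "box" ([left, top, width, height] in pixels, round what is visible of it).
The state is a dict: "t": time; "q": joint angles; "qd": joint speeds; "tau": joint torques, N m; "tcp_pos": TCP position; "tool_rot": TCP orientation; "force": force on the tool from outside, world axes, zero at the start; "ft_torque": the same for the moment, N m; "finger_gap": opening from 0.0 (shut) to 1.0 (fully open); "gripper_force": force on a finger pad.
Only numpy, scipy, OpenCV 4.12 (cv2) and the standard library are available. Lean on these libraries where they do the work, as an engineer would, in place of code of your own. Each camera call takes 0.05 s, during which the arm holds its last target. There are 200 camera calls.

## Task

Put the four aperture stops back in their wooden tray in order of opening, one lying flat in each felt seat, from the smallest opening at the seat with the smallest white dot to the largest opening at the largest dot. One stop is still held in the backlight: swing the tab with the red peg aside, then lift that stop out. Do not knock the dropper bottle or the loupe about.

Things in the scene. Friction and masses are not known exactly. Their poses are not given: they have to be found in the camera images.
- stop_6: Aperture stop with the smallest opening: turned brass disc, 44 mm across, 10 mm thick, 6 mm round hole in the middle, 45 g. Origin: centre of its underside; z up; yaw means nothing. One of the four (any) is held in the backlight, three lie on the dark blue foam pad (130 x 160 mm); in both places the underside is 10 mm above the bench.
- stop_14: Aperture stop with the second smallest opening: turned brass disc, 44 mm across, 10 mm thick, 14 mm round hole in the middle, 45 g. Origin: centre of its underside; z up; yaw means nothing. One of the four (any) is held in the backlight, three lie on the dark blue foam pad (130 x 160 mm); in both places the underside is 10 mm above the bench.
- stop_22: Aperture stop with the second largest opening: turned brass disc, 44 mm across, 10 mm thick, 22 mm round hole in the middle, 45 g. Origin: centre of its underside; z up; yaw means nothing. One of the four (any) is held in the backlight, three lie on the dark blue foam pad (130 x 160 mm); in both places the underside is 10 mm above the bench.
- stop_30: Aperture stop with the largest opening: turned brass disc, 44 mm across, 10 mm thick, 30 mm round hole in the middle, 45 g. Origin: centre of its underside; z up; yaw means nothing. One of the four (any) is held in the backlight, three lie on the dark blue foam pad (130 x 160 mm); in both places the underside is 10 mm above the bench.
- tray: Fixed wooden tray, 90 x 254 mm, any yaw. Origin on the bench under the row's middle. Four felt seats, 10 mm above the bench, at x 0, y +90, +30, -30, -90 mm. Fins 4 mm thick, 60 mm long, 6.5 mm above the felt, part them (56 mm clear) along y; open on both x sides for the fingers. White dots at x -41 mm: 4 mm at y +90 (smallest opening), then 8, 12, 16 mm at y -90 (largest).
- backlight: Fixed slim grey backlight, 90 x 122 x 10 mm. Origin on the bench under its round seat's centre; z up. The stop lies on the white diffuser, 10 mm above the bench, between two dark arcs 6 mm high (1.6 mm clearance) at its +y and -y sides; its +x and -x sides are open 30 mm wide for the fingers. A steel swing tab turns on a post at x 0, y +37 mm.
- tab (a joint): Swing tab, steel, 10 mm wide, 21.5 to 24.5 mm above the bench, on a vertical axis at the backlight's x 0, y +37 mm. Near 0 (start) its 27 mm nose holds the stop down and its tail with the red peg points to +y. Turns either way to 1.65 rad (positive counter-clockwise from above), clear of the stop beyond 1.25 rad; stays where left (about 1 N at the peg).
- tab_peg (a point): Red upright peg on the tab's tail, 10 mm across, 28 mm from the tab's axis, standing from 24.5 to 43.5 mm above the bench. The point is on the peg's axis, 34.5 mm above the bench.
- dropper: Bystander: amber glass dropper bottle with black teat, 33 mm across, 105 mm high, loose, upright. Origin: centre of its foot.
- loupe: Bystander: black eye loupe, 39 mm across, 40 mm high, loose, upright. Origin: centre of its foot.
Mind the look-alikes: they are no part of the job. Leave any pink or turquoise look-alike of the stop_6 alone.

How it is judged:
At the end, for the whole second after the job is handed in: Every stop lies flat on the felt of its own seat (underside within 2.5 mm of the felt), within 9 mm of the seat's centre along the row and 12 mm across it, in order of opening from the smallest dot to the largest, released and at rest (x of stop_6 in the frame of tray between -0.012 and 0.012 m and y of stop_6 in the frame of tray between 0.081 and 0.099 m and z of stop_6 in the frame of tray between 0.0075 and 0.0125 m and linear speed of each of stop_6, stop_14, stop_22, stop_30 below 0.02 m/s and x of stop_14 in the frame of tray between -0.012 and 0.012 m and y of stop_14 in the frame of tray between 0.021 and 0.039 m and z of stop_14 in the frame of tray between 0.0075 and 0.0125 m and x of stop_22 in the frame of tray between -0.012 and 0.012 m and y of stop_22 in the frame of tray between -0.039 and -0.021 m and z of stop_22 in the frame of tray between 0.0075 and 0.0125 m and x of stop_30 in the frame of tray between -0.012 and 0.012 m and y of stop_30 in the frame of tray between -0.099 and -0.081 m and z of stop_30 in the frame of tray between 0.0075 and 0.0125 m); the robot touches nothing.
It fails at once if the dropper bottle is pushed more than 30 mm or tipped over (distance of dropper from where it was at the start of the episode above 0.03 m or angle between dropper's own z axis and vertical above 0.5 rad).
It fails at once if the loupe is pushed more than 30 mm or tipped over (distance of loupe from where it was at the start of the episode above 0.03 m or angle between loupe's own z axis and vertical above 0.5 rad).
It also fails if it takes over 120 s, if anything falls off the work surface, if the arm or the gripper's body presses on something with over 40 N, if the wrist force passes 120 N, or if a joint passes its speed limit or range.

## Working session

There is one attempt and no reset: what is moved stays moved. The work goes in short steps, Python scripts to look and compute and a tool call to move; the robot and the scene stay as the last step left them, time stands still between calls to the robot, and variables do not carry over. Pictures are saved under pics/ and viewed, at most 14 in all, crops included, and the job is handed in when it is done.

Besides the shell and the picture viewer there is one more tool, called after ">>>" by a JSON object that holds its "op" and its "data". servo_tool: Moves the arm, as the interface text tells. Its arguments: {"type":"object","properties":{"commands":{"type":"array"},"force":{"type":"number"}},"required":["commands"]}

```bash
mkdir -p pics; ls
python3 - <<'E'
from station import manip
import cv2
s=manip.sense();print({k:(v if not hasattr(v,'tolist') else v.tolist()) for k,v in s.items()})
for n in ["scene","side","wrist"]:
    p=manip.snapshot(n)
    cv2.imwrite(f"pics/{n}0.png",p["img"][:,:,::-1])
    print(n,p["mtx"],p["world_to_cam"].round(4).tolist(),[k for k in p])
    for q in ["stop_6","stop_14","stop_22","stop_30","tray","backlight","tab","tab_peg","dropper","loupe"]:
        print(q,[(round(r["conf"],2),[int(b) for b in r["box"]]) for r in manip.look_for(p,q)][:5])
E
```

```text
pics
{'t': 0.0, 'q': [-0.17852393820237644, 0.528472062724845, 1.4339188867223391, 1.5690221833481252e-05, 1.181382792014999, -0.1785095311365906], 'qd': [-0.0005438946705447252, 0.0014423495645572526, 0.00024322253488380703, 0.00026004645718189385, 0.0005029775775202099, 0.0009917872573451262], 'tau': [0.0002502206280041719, -44.23444390296936, -17.802477478981018, -0.000206930471904343, 0.008367405971512198, 2.2421492076318827e-05], 'tcp_pos': [0.6242803556950239, 0.00014873499436038443, 0.23032471655889045], 'tool_rot': [0.7071135659361525, 0.7070991553741424, -0.0006159873292415386, -0.0008999432445199206], 'force': [0.3060162339041155, 0.6339388953576931, -0.6298411552833832], 'ft_torque': [-0.011987484153512638, -0.016238530798147716, -0.011826102278736665], 'gripper_force': 0.0, 'finger_gap': 0.9989341562504709}
scene [[527.46258982   0.         325.0811032 ]
 [  0.         527.46258982 243.33248278]
 [  0.           0.           1.        ]] [[0.6357, -0.7719, -0.0084, -0.3974], [0.465, 0.3743, 0.8023, -0.3208], [-0.6161, -0.514, 0.5968, -0.6391], [0.0, 0.0, 0.0, 1.0]] ['img'
[... 2405 characters left out ...]
7, 238, 35, 39]), (0.74, [206, 202, 38, 44])]
stop_14 [(0.98, [505, 81, 38, 38]), (0.91, [220, 376, 28, 22]), (0.9, [296, 335, 36, 31]), (0.9, [157, 238, 35, 39]), (0.74, [206, 202, 38, 44])]
stop_22 [(0.98, [505, 81, 38, 38]), (0.91, [220, 376, 28, 22]), (0.9, [296, 335, 36, 31]), (0.9, [157, 238, 35, 39]), (0.74, [206, 202, 38, 44])]
stop_30 [(0.98, [505, 81, 38, 38]), (0.91, [220, 376, 28, 22]), (0.9, [296, 335, 36, 31]), (0.9, [157, 238, 35, 39]), (0.74, [206, 202, 38, 44])]
tray [(0.97, [118, 2, 217, 39])]
backlight [(0.82, [274, 280, 102, 97]), (0.28, [202, 200, 42, 45])]
tab [(0.91, [317, 307, 22, 41])]
tab_peg [(0.65, [323, 305, 14, 40])]
dropper [(0.91, [370, 130, 52, 36])]
loupe []
```

View pics/wrist0.png

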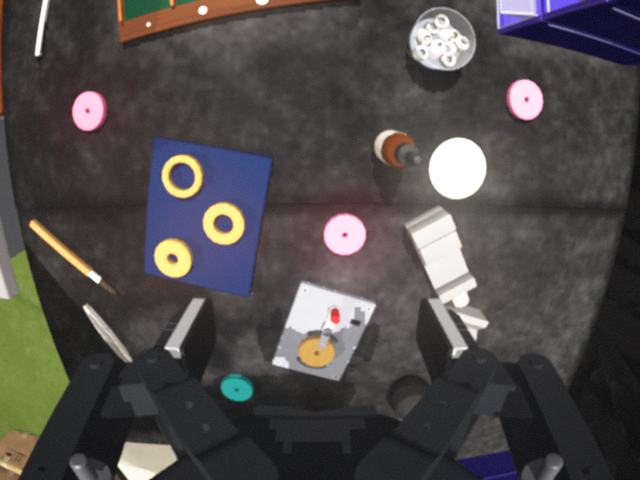

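View pics/scene0.png

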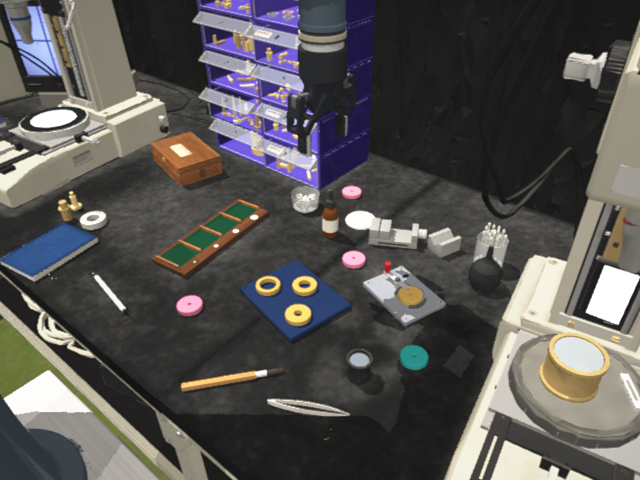

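The wrist view shows brass discs on the pad at (182,176), (223,223) and (173,258), and one in the backlight at (317,351) with the red peg at (335,315). The look-alikes are pink discs at (89,111), (345,234) and (525,99) and a turquoise one at (237,388), all to be left alone. In the scene view the tray runs from (165,265) to (265,208), the dropper is at (330,215) and the loupe at (359,363).

```bash
cat > h.py <<'E'
from station import manip
import numpy as np, cv2
def ray(p,uv,wrist):
    K=p["mtx"];x=(uv[0]-K[0,2])/K[0,0];y=(uv[1]-K[1,2])/K[1,1]
    if wrist:
        r=np.hypot(x,y)+1e-12;d=np.array([x/r*np.sin(r),-y/r*np.sin(r),-np.cos(r)])
    else: d=np.array([x,-y,-1.])
    M=p["world_to_cam"];R=M[:3,:3];return -R.T@M[:3,3],R.T@d
def onz(p,uv,z,wrist):
    c,d=ray(p,uv,wrist);return (c+d*(z-c[2])/d[2])
def proj(p,X,wrist):
    M=p["world_to_cam"];c=M[:3,:3]@np.array(X)+M[:3,3];K=p["mtx"];v=np.array([c[0],-c[1],-c[2]])
    if wrist:
        r=np.hypot(v[0],v[1]);a=np.arctan2(r,v[2]);n=v[:2]/r*a
    else: n=v[:2]/v[2]
    return n*K[0,0]+K[:2,2]
def snap(n,f=None):
    p=manip.snapshot(n)
    if f: cv2.imwrite(f"pics/{f}.png",p["img"][:,:,::-1])
    return p
def topdown(p,cx,cy,z,w=0.16,n=480,wrist=True):
    "rectified view of plane z: right=+x, up=+y"
    g=np.linspace(-w/2,w/2,n);u=np.zeros((n,n,2),np.float32)
    for i in range(n):
        for j in range(n): u[i,j]=proj(p,[cx+g[j],cy-g[i],z],wrist)
    return cv2.remap(p["img"],u[...,0],u[...,1],cv2.INTER_LINEAR)
def brass(p,wrist=True,z=0.02):
    "outer contours of brass: centre from the ellipse fit of contour mapped on plane z"
    h=cv2.cvtColor(p["img"],cv2.COLOR_RGB2HSV);m=cv2.inRange(h,(13,90,90),(32,255,255))
    cs,hi=cv2.findContours(m,cv2.RETR_CCOMP,cv2.CHAIN_APPROX_NONE);out=[]
    for i,c in enumerate(cs):
        if hi[0][i][3]>=0 or cv2.contourArea(c)<150: continue
        w=np.array([onz(p,q[0],z,wrist)[:2] for q in c]);(x,y),r=cv2.minEnclosingCircle((w*1000).astype(np.float32))
        hole=sum(cv2.contourArea(cs[j]) for j in range(len(cs)) if hi[0][j][3]==i)
        if 15<r<35: out.append((round(x),round(y),round(r,1),round(hole/cv2.contourArea(c),3),c.mean(0)[0].round().tolist()))
    return out
E
python3 - <<'E'
from h import *
p=snap("wrist")
for b in brass(p): print(b)
h=cv2.cvtColor(p["img"],cv2.COLOR_RGB2HSV)
for q,z in [("tab_peg",.0345),("backlight",.01),("dropper",0.05),("tray",.01)]:
    for r in manip.silhouettes(p,q)[:1]:
        m=r["pixels"];ys,xs=np.nonzero(m);print(q,onz(p,(xs.mean(),ys.mean()),z,True).round(3))
        if q=="backlight":
            c=cv2.convexHull(np.c_[xs,ys].astype(np.int32)); w=np.array([onz(p,a[0],.01,True)[:2]*1000 for a in c],np.float32); print(cv2.minAreaRect(w),cv2.boxPoints(cv2.minAreaRect(w)))
red=cv2.inRange(h,(0,170,130),(6,255,255))|cv2.inRange(h,(172,170,130),(180,255,255));red[:290]=0;red[340:]=0;ys,xs=np.nonzero(red);print("peg",xs.mean(),ys.mean(),onz(p,(xs.mean(),ys.mean()),.0345,True).round(3))
for n in["scene","side"]:
    p=snap(n)
    for q in["loupe","dropper","tray","tab_peg"]:
        for r in manip.look_for(p,q)[:1]:
            b=r["box"];print(n,q,onz(p,(b[0]+b[2]/2,b[1]+b[3]/2),{"loupe":.02,"dropper":.05,"tray":.01,"tab_peg":.025}[q],False).round(3))
    if n=="scene":
        for b in brass(p,False): print(b)
        h=cv2.cvtColor(p["img"],cv2.COLOR_RGB2HSV)
        g=cv2.inRange(h,(40,60,20),(95,255,160));g[280:]=0;g[:195]=0
        nn,l,s,c=cv2.connectedComponentsWithStats(g)
        for i in range(1,nn):
            if s[i,4]>60: print("felt",s[i].tolist(),onz(p,c[i],.01,False).round(3))
        wd=cv2.inRange(h,(0,0,140),(180,75,255));x0,y0=150,195
        nn,l,s,c=cv2.connectedComponentsWithStats(wd[195:275,150:275].copy())
        for i in range(1,nn):
            if 1<s[i,4]<80: a=c[i]+[150,195];print("dot",a.round(1),s[i,4],onz(p,a,.012,False).round(3))
E
```

```text
(625, -190, 23.8, 0.0, [317.0, 351.0])
(468, -71, 23.8, 0.055, [173.0, 258.0])
(530, -32, 23.1, 0.201, [224.0, 223.0])
(489, 19, 22.9, 0.396, [182.0, 176.0])
tab_peg [ 0.639 -0.144  0.034]
backlight [ 0.633 -0.163  0.01 ]
((635.6259155273438, -174.58148193359375), (125.97193145751953, 101.94285583496094), 71.51871490478516) [[ 567.31696 -218.1614 ]
 [ 664.0024  -250.47678]
 [ 703.9349  -131.00156]
 [ 607.24945  -98.68619]]
dropper [0.696 0.047 0.05 ]
tray [0.496 0.186 0.01 ]
peg 334.5833333333333 315.6 [ 0.644 -0.131  0.034]
scene loupe [ 0.439 -0.218  0.02 ]
scene dropper [0.693 0.036 0.05 ]
scene tray [0.52  0.209 0.01 ]
scene tab_peg [ 0.635 -0.154  0.025]
(463, -75, 25.7, 0.018, [298.0, 314.0])
(619, -195, 25.5, 0.0, [410.0, 295.0])
(525, -36, 26.2, 0.118, [304.0, 286.0])
(484, 15, 26.4, 0.254, [268.0, 285.0])
felt [224, 203, 32, 18, 304] [0.63  0.243 0.01 ]
felt [204, 215, 35, 20, 344] [0.569 0.236 0.01 ]
felt [184, 229, 35, 21, 392] [0.51  0.229 0.01 ]
felt [161, 244, 38, 23, 450] [0.449 0.222 0.01 ]
dot [253.7 216.9] 35 [0.629 0.2   0.012]
dot [235.3 230.5] 23 [0.57  0.193 0.012]
dot [215.8 245.4] 14 [0.511 0.186 0.012]
dot [194.  261.5] 6 [0.451 0.179 0.012]
side loupe [ 0.439 -0.218  0.02 ]
side dropper [0.691 0.041 0.05 ]
side tray [0.533 0.217 0.01 ]
side tab_peg [ 0.636 -0.156  0.025]
```

>>> {"op": "servo_tool", "data": {"commands": [0.05,-0.045,-0.01,0,0,0,1,0.05,-0.045,-0.01,0,0,0,1,0.05,-0.045,-0.01,0,0,0,1,0.05,-0.045,-0.01,0,0,0,1,0,0,0,0,0,0,1,0,0,0,0,0,0,1]}}

```text
t: 2.9
tcp_pos: [0.5341, 0.1013, 0.252]
tool_rot: [0.706, 0.708, 0.0, 0.0]
force: [0.1, -0.9, -0.3]
finger_gap: 0.999
gripper_force: 0.0
```

Run:
```python
from h import *
p=snap("wrist")
for b in brass(p): print(b)
a=topdown(p,.535,.225,.012,.28,480);b=topdown(p,.49,-.03,.02,.16,320)
c=np.zeros((480,800,3),np.uint8);c[:,:480]=a;c[:320,480:]=b
cv2.imwrite("pics/tray1.png",c[:,:,::-1])
```

```text
(622, -190, 24.6, 0.0, [381.0, 397.0])
(468, -70, 24.3, 0.045, [261.0, 328.0])
(529, -31, 23.6, 0.184, [311.0, 300.0])
(489, 19, 23.3, 0.388, [275.0, 260.0])
(543, 230, 30.9, 0.14, [322.0, 68.0])
(600, 238, 30.0, 0.294, [380.0, 52.0])
(641, 243, 32.2, 0.322, [432.0, 61.0])
```

View pics/tray1.png

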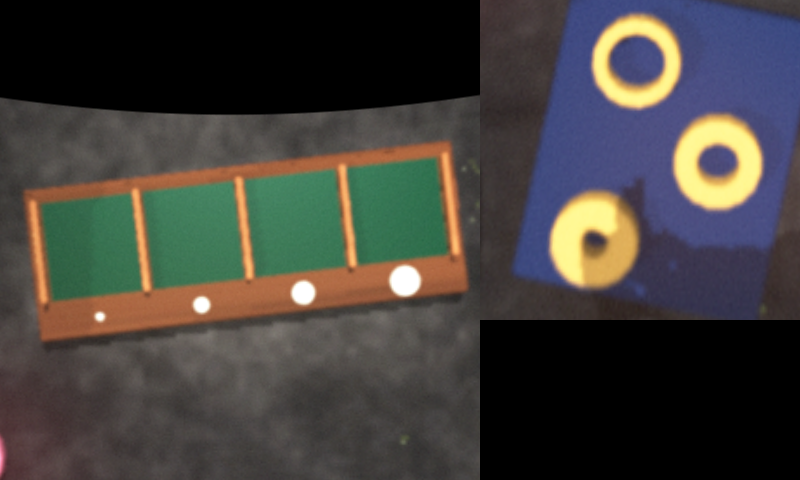

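The rectified view shows four green seats with white dots growing from left (100,317) to right (405,281). On the pad the biggest hole is at the top, the middle one at the right and the smallest at the lower left. So the backlight holds stop_6.

>>> {"op": "servo_tool", "data": {"commands": [0,0,0.025,0,0,0.0193,0.53,0,0,0.025,0,0,0.0193,0.53,0,0,0.025,0,0,0.0193,0.53,0,0,0.025,0,0,0.0193,0.53,0,0,0.025,0,0,0.0193,0.53,0,0,0.025,0,0,0.0193,0.53,0,0,0.025,0,0,0.0193,0.53,0,0,0.025,0,0,0.0193,0.53,0,0,0.025,0,0,0.0193,0.53,0,0,0.025,0,0,0.0193,0.53,0,0,0.025,0,0,0.0193,0.53,0,0,0.025,0,0,0.0193,0.53], "force": 30}}

```text
t: 3.95
tcp_pos: [0.5366, 0.0987, 0.1003]
tool_rot: [0.999, 0.054, 0.001, 0.0]
force: [-0.4, -0.3, -0.2]
finger_gap: 0.767
gripper_force: 0.0
```

```bash
cat >> h.py <<'E'
from scipy.spatial.transform import Rotation as Ro
def go(x,y,z):
    "shift in tool axes as a share of 500 mm to reach world xyz; tool yaw (angle of tool y)"
    s=manip.sense();R=Ro.from_quat(s["tool_rot"]).as_matrix();d=R.T@(np.array([x,y,z])-s["tcp_pos"])
    print("tcp",np.round(s["tcp_pos"],4),"share",(d/.5).round(4),"yaw_y",np.degrees(np.arctan2(R[1,1],R[0,1])).round(2),"gap",round(s["finger_gap"]*85,1),"tilt",np.degrees(np.arccos(-R[2,2])).round(2))
E
python3 - <<'E'
from h import *
go(.488,.018,.10)
E
```

```text
tcp [0.5366 0.0987 0.1003] share [-0.1139  0.1501  0.0005] yaw_y -83.81 gap 65.2 tilt 0.06
```

>>> {"op": "servo_tool", "data": {"commands": [-0.038,0.05,0,0,0,0,0.53,-0.038,0.05,0,0,0,0,0.53,-0.038,0.05,0,0,0,0,0.53,0,0,0,0,0,0,0.53,0,0,0,0,0,0,0.53]}}

```text
t: 4.37
tcp_pos: [0.4876, 0.0167, 0.1009]
tool_rot: [0.998, 0.056, 0.0, 0.0]
force: [0.6, -0.6, 0.4]
finger_gap: 0.764
gripper_force: 0.0
```

Run:
```python
from h import *
p=snap("wrist","w2")
for b in brass(p): print(b)
go(.488,.018,.012)
```

```text
(468, -71, 23.8, 0.056, [436.0, 276.0])
(479, 219, 31.1, 0.0, [54.0, 219.0])
(489, 18, 22.7, 0.407, [312.0, 235.0])
(530, -32, 22.5, 0.217, [399.0, 183.0])
(536, 225, 30.9, 0.148, [43.0, 142.0])
(623, -190, 24.7, 0.0, [609.0, 92.0])
(607, 234, 31.6, 0.0, [28.0, 59.0])
tcp [0.4883 0.0175 0.1011] share [-0.0008 -0.0011  0.1782] yaw_y -83.55 gap 64.7 tilt 0.07
```

View pics/w2.png

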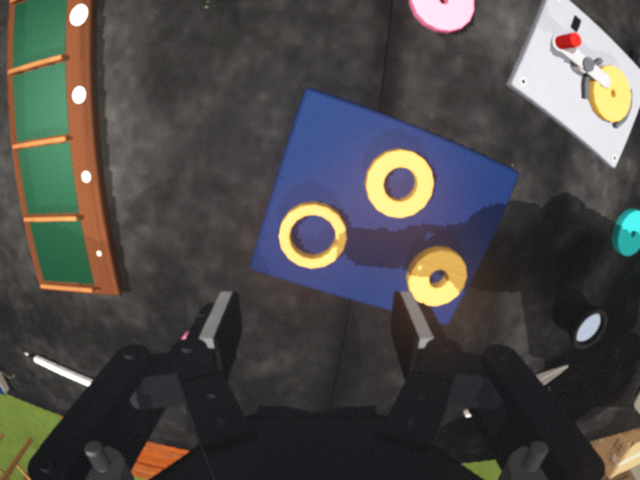

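The target ring at (312,235) lies between the fingers at (225,330) and (405,330). Its measured position of (489, 18) mm is on the tool line, so I'll descend.

>>> {"op": "servo_tool", "data": {"commands": [0,0,0.045,0,0,0,0.53,0,0,0.045,0,0,0,0.53,0,0,0.045,0,0,0,0.53,0,0,0.043,0,0,0,0.53,0,0,0,0,0,0,0.53,0,0,0,0,0,0,-0.2,0,0,0,0,0,0,-0.2,0,0,0,0,0,0,-0.2,0,0,0,0,0,0,-0.2,0,0,0,0,0,0,-0.2]}}

```text
t: 5.25
tcp_pos: [0.4878, 0.0189, 0.0133]
tool_rot: [0.998, 0.058, 0.001, 0.0]
force: [0.1, 0.4, 0.3]
finger_gap: 0.486
gripper_force: 30.4
```

Run:
```python
from h import *
go(.6267,.2415,.06)
```

```text
tcp [0.4878 0.0189 0.0133] share [ 0.3276 -0.4101 -0.0929] yaw_y -83.36 gap 41.3 tilt 0.13
```

>>> {"op": "servo_tool", "data": {"commands": [0,0,-0.045,0,0,0,-0.2,0,0,-0.048,0,0,0,-0.2,0.041,-0.0513,0,0,0,0,-0.2,0.041,-0.0513,0,0,0,0,-0.2,0.041,-0.0513,0,0,0,0,-0.2,0.041,-0.0513,0,0,0,0,-0.2,0.041,-0.0513,0,0,0,0,-0.2,0.041,-0.0513,0,0,0,0,-0.2,0.041,-0.0513,0,0,0,0,-0.2,0.041,-0.0513,0,0,0,0,-0.2,0,0,0,0,0,0,-0.2,0,0,0,0,0,0,-0.2]}}

```text
t: 6.25
tcp_pos: [0.6268, 0.2434, 0.0593]
tool_rot: [0.998, 0.059, 0.001, -0.0]
force: [-1.0, -0.5, 0.1]
finger_gap: 0.485
gripper_force: 30.7
```

Run:
```python
from h import *
p=snap("wrist","w3")
h=cv2.cvtColor(p["img"],cv2.COLOR_RGB2HSV)
n,l,s,c=cv2.connectedComponentsWithStats(cv2.inRange(h,(0,0,190),(180,70,255)))
for i in range(1,n):
    if 10<s[i,4]<2500: print(c[i].round(),s[i,4],onz(p,c[i],.012,True).round(4))
go(.6267,.2415,.013)
```

```text
[629.  84.] 1673 [0.768  0.0522 0.012 ]
[622. 191.] 1506 [0.696  0.0401 0.012 ]
[389. 258.] 629 [0.6322 0.2015 0.012 ]
[311. 275.] 958 [0.6166 0.2437 0.012 ]
[254. 291.] 87 [0.6019 0.2757 0.012 ]
[377. 294.] 58 [0.6085 0.2041 0.012 ]
[250. 309.] 96 [0.5895 0.2779 0.012 ]
[246. 335.] 68 [0.5699 0.2798 0.012 ]
[386. 335.] 70 [0.5802 0.1925 0.012 ]
[323. 345.] 45 [0.5689 0.2311 0.012 ]
[  3. 392.] 36 [0.4336 0.5388 0.012 ]
[  8. 402.] 18 [0.4199 0.5383 0.012 ]
[ 53. 419.] 493 [0.4233 0.4731 0.012 ]
[ 15. 434.] 15 [0.3578 0.5579 0.012 ]
[110. 450.] 41 [0.4023 0.4119 0.012 ]
[ 14. 448.] 32 [0.3192 0.579  0.012 ]
[607. 475.] 65 [ 0.3454 -0.1847  0.012 ]
tcp [0.6256 0.242  0.0589] share [0.0021 0.0013 0.0919] yaw_y -83.3 gap 41.7 tilt 0.04
```

View pics/w3.png

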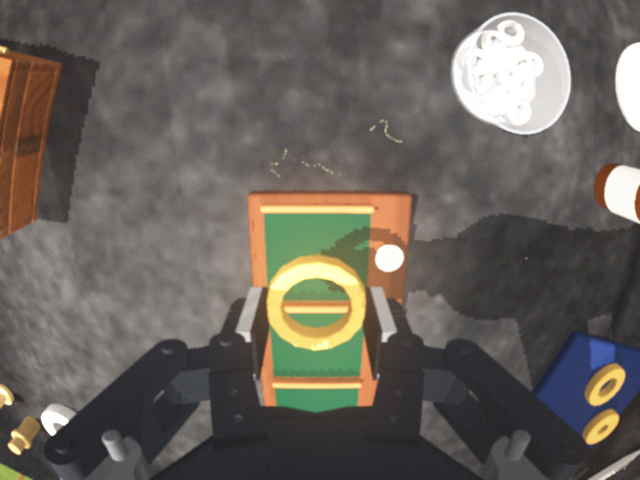

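The ring hangs level in the fingers at (315,302), and the largest dot is at (389,258), where I expected it. I'll lower and release.

>>> {"op": "servo_tool", "data": {"commands": [0.002,0,0.03,0,0,0,-0.2,0,0,0.03,0,0,0,-0.2,0,0,0.02,0,0,0,-0.2,0,0,0.01,0,0,0,-0.2,0,0,0,0,0,0,-0.2,0,0,0,0,0,0,0.45,0,0,0,0,0,0,0.45,0,0,0,0,0,0,0.45,0,0,-0.05,0,0,0,0.45,0,0,-0.06,0,0,0,0.45,0,0,-0.06,0,0,0,0.53,0,0,0,0,0,0,0.53]}}

```text
t: 7.3
tcp_pos: [0.6316, 0.2427, 0.1052]
tool_rot: [0.998, 0.058, 0.006, -0.001]
force: [0.2, 0.1, 0.6]
finger_gap: 0.763
gripper_force: 0.0
```

Run:
```python
from h import *
go(.529,-.0325,.09)
```

```text
tcp [0.6316 0.2427 0.1052] share [-0.2676  0.5232  0.0267] yaw_y -83.37 gap 64.8 tilt 0.69
```

>>> {"op": "servo_tool", "data": {"commands": [-0.0268,0.0523,0.0025,0,0,0,0.53,-0.0268,0.0523,0.0025,0,0,0,0.53,-0.0268,0.0523,0.0025,0,0,0,0.53,-0.0268,0.0523,0.0025,0,0,0,0.53,-0.0268,0.0523,0.0025,0,0,0,0.53,-0.0268,0.0523,0.0025,0,0,0,0.53,-0.0268,0.0523,0.0025,0,0,0,0.53,-0.0268,0.0523,0.0025,0,0,0,0.53,-0.0268,0.0523,0.0025,0,0,0,0.53,-0.0268,0.0523,0.0025,0,0,0,0.53,0,0,0,0,0,0,0.53,0,0,0,0,0,0,0.53]}}

```text
t: 8.3
tcp_pos: [0.5239, -0.0347, 0.0861]
tool_rot: [0.998, 0.056, -0.0, -0.0]
force: [0.6, -0.3, -0.1]
finger_gap: 0.762
gripper_force: 0.0
```

Run:
```python
from h import *
p=snap("wrist")
for b in brass(p): print(b)
go(.529,-.0325,.013)
```

```text
(469, -72, 24.0, 0.051, [360.0, 326.0])
(530, -33, 22.5, 0.212, [312.0, 236.0])
(625, -190, 24.3, 0.0, [566.0, 124.0])
tcp [ 0.5244 -0.0338  0.0863] share [ 0.0095 -0.0014  0.1465] yaw_y -83.48 gap 65.0 tilt 0.02
```

>>> {"op": "servo_tool", "data": {"commands": [0.01,-0.001,0.04,0,0,0,0.53,0,0,0.04,0,0,0,0.53,0,0,0.04,0,0,0,0.53,0,0,0.026,0,0,0,0.53,0,0,0,0,0,0,0.53,0,0,0,0,0,0,-0.2,0,0,0,0,0,0,-0.2,0,0,0,0,0,0,-0.2,0,0,0,0,0,0,-0.2,0,0,0,0,0,0,-0.2]}}

```text
t: 9.18
tcp_pos: [0.5298, -0.0324, 0.0141]
tool_rot: [0.998, 0.058, 0.001, 0.0]
force: [0.2, 0.6, 1.6]
finger_gap: 0.484
gripper_force: 30.6
```

Run:
```python
from h import *
go(.567,.2345,.06)
```

```text
tcp [ 0.5298 -0.0324  0.0141] share [ 0.1358 -0.5215 -0.0919] yaw_y -83.37 gap 41.1 tilt 0.1
```

>>> {"op": "servo_tool", "data": {"commands": [0,0,-0.045,0,0,0,-0.2,0,0,-0.047,0,0,0,-0.2,0.0151,-0.058,0,0,0,0,-0.2,0.0151,-0.058,0,0,0,0,-0.2,0.0151,-0.058,0,0,0,0,-0.2,0.0151,-0.058,0,0,0,0,-0.2,0.0151,-0.058,0,0,0,0,-0.2,0.0151,-0.058,0,0,0,0,-0.2,0.0151,-0.058,0,0,0,0,-0.2,0.0151,-0.058,0,0,0,0,-0.2,0.0151,-0.058,0,0,0,0,-0.2,0,0,0,0,0,0,-0.2]}}

```text
t: 10.18
tcp_pos: [0.5677, 0.24, 0.0601]
tool_rot: [0.998, 0.06, 0.002, -0.001]
force: [0.3, 0.1, 0.3]
finger_gap: 0.487
gripper_force: 30.7
```

Run:
```python
from h import *
p=snap("wrist")
for b in brass(p): print(b)
go(.567,.2345,.0145)
```

```text
(469, -66, 30.6, 0.0, [625.0, 384.0])
(626, 240, 15.5, 0.715, [328.0, 155.0])
(626, 239, 22.6, 0.948, [329.0, 155.0])
tcp [0.5669 0.2375 0.0598] share [-0.0008  0.006   0.0906] yaw_y -83.14 gap 40.9 tilt 0.13
```

>>> {"op": "servo_tool", "data": {"commands": [0,0.002,0.03,0,0,0,-0.2,0,0,0.03,0,0,0,-0.2,0,0,0.02,0,0,0,-0.2,0,0,0.01,0,0,0,-0.2,0,0,0,0,0,0,-0.2,0,0,0,0,0,0,0.45,0,0,0,0,0,0,0.45,0,0,0,0,0,0,0.45,0,0,-0.05,0,0,0,0.45,0,0,-0.05,0,0,0,0.45,0,0,-0.05,0,0,0,0.53,0,0,0,0,0,0,0.53]}}

```text
t: 11.23
tcp_pos: [0.5701, 0.2345, 0.0942]
tool_rot: [0.998, 0.058, 0.005, -0.001]
force: [1.6, 0.5, 0.8]
finger_gap: 0.764
gripper_force: 0.0
```

Run:
```python
from h import *
go(.468,-.0725,.085)
```

```text
tcp [0.5701 0.2345 0.0942] share [-0.2739  0.5864  0.0153] yaw_y -83.37 gap 64.9 tilt 0.55
```

>>> {"op": "servo_tool", "data": {"commands": [-0.0243,0.0533,0.001,0,0,0,0.53,-0.0243,0.0533,0.001,0,0,0,0.53,-0.0243,0.0533,0.001,0,0,0,0.53,-0.0243,0.0533,0.001,0,0,0,0.53,-0.0243,0.0533,0.001,0,0,0,0.53,-0.0243,0.0533,0.001,0,0,0,0.53,-0.0243,0.0533,0.001,0,0,0,0.53,-0.0243,0.0533,0.001,0,0,0,0.53,-0.0243,0.0533,0.001,0,0,0,0.53,-0.0243,0.0533,0.001,0,0,0,0.53,-0.0243,0.0533,0.001,0,0,0,0.53,0,0,0,0,0,0,0.53]}}

```text
t: 12.23
tcp_pos: [0.4669, -0.0768, 0.0835]
tool_rot: [0.998, 0.055, -0.0, 0.0]
force: [0.3, -0.1, -0.4]
finger_gap: 0.768
gripper_force: 0.0
```

Run:
```python
from h import *
p=snap("wrist")
for b in brass(p): print(b)
go(.468,-.0725,.0135)
```

```text
(344, -86, 16.7, 0.0, [313.0, 401.0])
(468, -72, 22.7, 0.075, [307.0, 245.0])
(623, -191, 23.8, 0.004, [528.0, 26.0])
tcp [ 0.4673 -0.075   0.0836] share [ 0.0021 -0.0048  0.1401] yaw_y -83.65 gap 64.9 tilt 0.01
```

>>> {"op": "servo_tool", "data": {"commands": [0.002,-0.003,0.04,0,0,0,0.53,0,0,0.04,0,0,0,0.53,0,0,0.04,0,0,0,0.53,0,0,0.02,0,0,0,0.53,0,0,0,0,0,0,0.53,0,0,0,0,0,0,-0.2,0,0,0,0,0,0,-0.2,0,0,0,0,0,0,-0.2,0,0,0,0,0,0,-0.2,0,0,0,0,0,0,-0.2]}}

```text
t: 13.12
tcp_pos: [0.4692, -0.0713, 0.0146]
tool_rot: [0.998, 0.058, 0.001, 0.0]
force: [0.9, 0.9, 3.1]
finger_gap: 0.482
gripper_force: 30.7
```

Run:
```python
from h import *
go(.508,.2275,.06)
```

```text
tcp [ 0.4692 -0.0713  0.0146] share [ 0.1462 -0.5847 -0.091 ] yaw_y -83.38 gap 41.0 tilt 0.11
```

>>> {"op": "servo_tool", "data": {"commands": [0,0,-0.045,0,0,0,-0.2,0,0,-0.047,0,0,0,-0.2,0.0162,-0.0648,0,0,0,0,-0.2,0.0162,-0.0648,0,0,0,0,-0.2,0.0162,-0.0648,0,0,0,0,-0.2,0.0162,-0.0648,0,0,0,0,-0.2,0.0162,-0.0648,0,0,0,0,-0.2,0.0162,-0.0648,0,0,0,0,-0.2,0.0162,-0.0648,0,0,0,0,-0.2,0.0162,-0.0648,0,0,0,0,-0.2,0.0162,-0.0648,0,0,0,0,-0.2,0,0,0,0,0,0,-0.2]}}

```text
t: 14.12
tcp_pos: [0.5088, 0.2322, 0.0606]
tool_rot: [0.998, 0.06, 0.003, -0.001]
force: [0.3, -0.2, -0.9]
finger_gap: 0.484
gripper_force: 30.7
```

Run:
```python
from h import *
p=snap("wrist")
for b in brass(p): print(b)
go(.508,.2275,.0145)
```

```text
(348, -69, 16.5, 0.0, [592.0, 433.0])
(625, 239, 22.9, 0.597, [327.0, 42.0])
tcp [0.5078 0.2297 0.0603] share [-0.0004  0.0045  0.0916] yaw_y -83.1 gap 41.0 tilt 0.15
```

>>> {"op": "servo_tool", "data": {"commands": [0,0.001,0.03,0,0,0,-0.2,0,0,0.03,0,0,0,-0.2,0,0,0.02,0,0,0,-0.2,0,0,0.01,0,0,0,-0.2,0,0,0,0,0,0,-0.2,0,0,0,0,0,0,0.45,0,0,0,0,0,0,0.45,0,0,0,0,0,0,0.45,0,0,-0.05,0,0,0,0.45,0,0,-0.06,0,0,0,0.45,0,0,-0.06,0,0,0,0.3,0,0,0,0,0,0,0.3]}}

```text
t: 15.17
tcp_pos: [0.511, 0.2272, 0.1049]
tool_rot: [0.998, 0.058, 0.005, -0.001]
force: [1.0, 0.1, -0.1]
finger_gap: 0.645
gripper_force: 0.0
```

Run:
```python
from h import *
p=snap("wrist","w4")
for b in brass(p): print(b)
go(.60,-.10,.12)
```

```text
(231, 362, 23.0, 0.104, [159.0, 462.0])
(383, 518, 32.4, 0.036, [8.0, 321.0])
(626, 240, 15.4, 0.849, [315.0, 54.0])
(626, 239, 22.7, 0.0, [316.0, 55.0])
(656, 486, 29.7, 0.056, [13.0, 22.0])
tcp [0.5098 0.2268 0.1029] share [ 0.104   0.67   -0.0339] yaw_y -83.38 gap 55.2 tilt 0.42
```

View pics/w4.png

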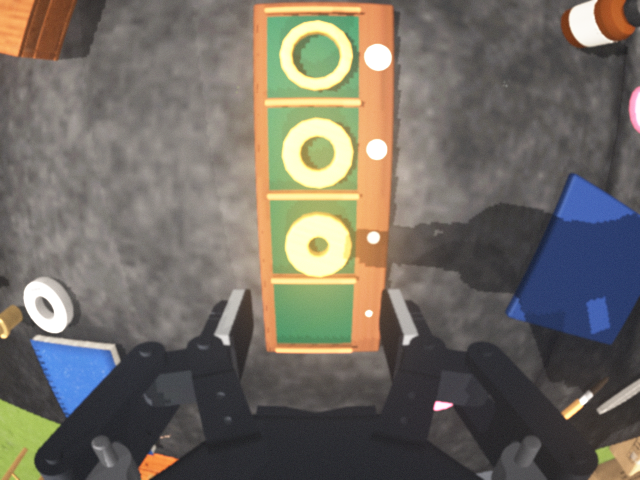

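Three stops sit in their seats at (316,55), (317,152) and (317,245), and the seat with the smallest dot is still free. Next I'll go to the backlight.

>>> {"op": "servo_tool", "data": {"commands": [0.0104,0.067,-0.007,0,0,0,-0.3,0.0104,0.067,-0.007,0,0,0,-0.3,0.0104,0.067,-0.007,0,0,0,-0.3,0.0104,0.067,-0.007,0,0,0,-0.3,0.0104,0.067,-0.007,0,0,0,-0.3,0.0104,0.067,-0.007,0,0,0,-0.3,0.0104,0.067,-0.007,0,0,0,-0.3,0.0104,0.067,-0.007,0,0,0,-0.3,0.0104,0.067,-0.007,0,0,0,-0.3,0.0104,0.067,-0.007,0,0,0,-0.3]}}

```text
t: 16.05
tcp_pos: [0.597, -0.102, 0.1336]
tool_rot: [0.998, 0.058, -0.001, -0.001]
force: [0.7, -0.3, -0.2]
finger_gap: 0.351
gripper_force: 0.0
```

>>> {"op": "servo_tool", "data": {"commands": [0,0,0,0,0,-0.0182,-0.3,0,0,0,0,0,-0.0182,-0.3,0,0,0,0,0,-0.0182,-0.3,0,0,0,0,0,-0.0182,-0.3,0,0,0,0,0,-0.0182,-0.3,0,0,0,0,0,-0.0182,-0.3,0,0,0,0,0,-0.0182,-0.3,0,0,0,0,0,-0.0182,-0.3,0,0,0,0,0,-0.0182,-0.3,0,0,0,0,0,-0.0182,-0.3,0,0,0,0,0,0,-0.3]}}

```text
t: 16.97
tcp_pos: [0.5968, -0.1002, 0.1335]
tool_rot: [0.808, 0.589, -0.001, -0.001]
force: [0.3, 0.2, 0.3]
finger_gap: 0.349
gripper_force: 0.0
```

```bash
cat >> h.py <<'E'
def red(p,z,cx,cy,w=.06):
    h=cv2.cvtColor(p["img"],cv2.COLOR_RGB2HSV)
    m=cv2.inRange(h,(0,170,100),(6,255,255))|cv2.inRange(h,(173,170,100),(180,255,255))
    n,l,s,c=cv2.connectedComponentsWithStats(m)
    for i in range(1,n):
        X=onz(p,c[i],z,True)
        if s[i,4]>15 and np.hypot(X[0]-cx,X[1]-cy)<w: print("red",c[i].round(1),s[i].tolist(),X.round(4))
E
python3 - <<'E'
from h import *
p=snap("wrist","w5")
for b in brass(p): print(b)
red(p,.0345,.64,-.13)
r=topdown(p,.63,-.165,.02,.16,480)
cv2.imwrite("pics/bl.png",r[:,:,::-1])
go(.644,-.131,.06)
E
```

```text
(635, -194, 19.5, 0.0, [398.0, 312.0])
tcp [ 0.5969 -0.1002  0.1336] share [-0.0294  0.1089  0.1469] yaw_y -18.0 gap 29.6 tilt 0.13
```

View pics/bl.png

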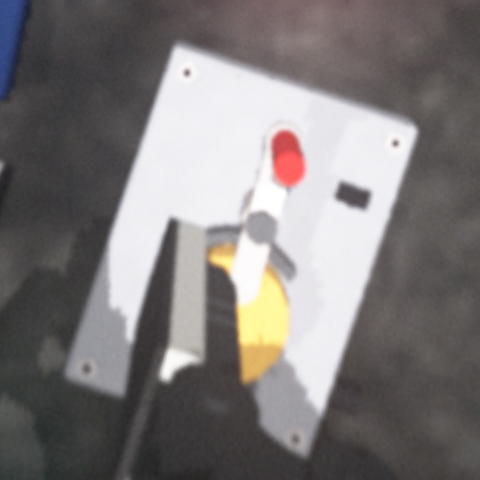

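The rectified crop shows the red peg at about (287,155), with its base at (284,135). The tab post is at (260,228), and the tab nose lies over the stop at (255,310). The fingers are set along the backlight's x axis.

>>> {"op": "servo_tool", "data": {"commands": [-0.0073,0.0272,0.036,0,0,0,-0.3,-0.0073,0.0272,0.036,0,0,0,-0.3,-0.0073,0.0272,0.036,0,0,0,-0.3,-0.0073,0.0272,0.036,0,0,0,-0.3,0,0,0,0,0,0,-0.3,0,0,0,0,0,0,-0.3], "force": 20}}

```text
t: 17.52
tcp_pos: [0.6439, -0.1309, 0.0609]
tool_rot: [0.809, 0.588, -0.001, -0.002]
force: [0.1, 1.2, 0.4]
finger_gap: 0.351
gripper_force: 0.0
```

Run:
```python
from h import *
p=snap("wrist","w6")
red(p,.0345,.64,-.13)
go(.6447,-.131,.03)
```

```text
tcp [ 0.6441 -0.1307  0.0621] share [-0.0003  0.0014  0.0642] yaw_y -17.96 gap 29.7 tilt 0.13
```

View pics/w6.png

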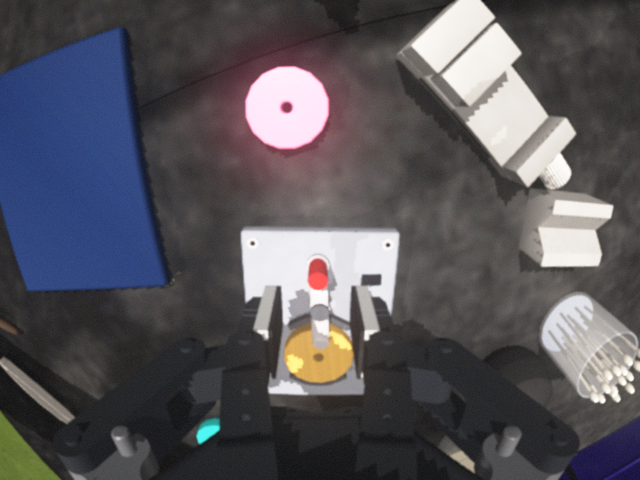

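Run:
```python
from h import *
p=snap("wrist")
print(p["img"][273,318],p["img"][281,318])
for n,uv,z in [("pegtop",(318,281),.0435),("pegmid",(318,272.5),.0345),("stophole",(318,357),.02),("tcpdown",(0,0),0)]:
    print(n,onz(p,uv,z,True).round(4))
print(proj(p,[.6447,-.131,.0435],True),proj(p,[.6447,-.131,.0345],True))
```

```text
[254  95  91] [254  96  93]
pegtop [ 0.6447 -0.1309  0.0435]
pegmid [ 0.6449 -0.1306  0.0345]
stophole [ 0.6248 -0.1931  0.02  ]
tcpdown [0.4843 0.1169 0.    ]
[318.04290282 281.22928666] [317.97758048 273.31210428]
```

The peg at (318,273) is centred between the fingers, so I'll grip it and swing it counter-clockwise along the arc.

>>> {"op": "servo_tool", "data": {"commands": [0,0.001,0.022,0,0,0,-0.3,0,0,0.022,0,0,0,-0.3,0,0,0.02,0,0,0,-0.3,0,0,0,0,0,0,-0.9,0,0,0,0,0,0,-0.9,0,0,0,0,0,0,-0.9,0,0,0,0,0,0,-0.9,0,0,0,0,0,0,-0.9]}}

```text
t: 18.28
tcp_pos: [0.6443, -0.1307, 0.0296]
tool_rot: [0.808, 0.589, -0.001, -0.001]
force: [-0.1, 0.1, -10.2]
finger_gap: 0.1
gripper_force: 19.8
```

>>> {"op": "servo_tool", "data": {"commands": [-0.0009,-0.007,0,0,0,0,-0.9,-0.0009,-0.007,0,0,0,0,-0.9,-0.0025,-0.0065,0,0,0,0,-0.9,-0.0026,-0.0065,0,0,0,0,-0.9,-0.004,-0.0057,0,0,0,0,-0.9,-0.004,-0.0057,0,0,0,0,-0.9,-0.0053,-0.0045,0,0,0,0,-0.9,-0.0054,-0.0045,0,0,0,0,-0.9,-0.0063,-0.003,0,0,0,0,-0.9,-0.0063,-0.003,0,0,0,0,-0.9,-0.0068,-0.0014,0,0,0,0,-0.9,-0.0068,-0.0014,0,0,0,0,-0.9]}}

```text
t: 19.28
tcp_pos: [0.6112, -0.1477, 0.0315]
tool_rot: [0.808, 0.589, 0.0, 0.001]
force: [5.4, 4.3, -5.2]
finger_gap: 0.098
gripper_force: 19.6
```

>>> {"op": "servo_tool", "data": {"commands": [-0.003,0,0,0,0,0,-0.9,0,0,0,0,0,0,-0.9,0,0,0,0,0,0,-0.4,0,0,0,0,0,0,-0.4,0,0,-0.03,0,0,0,-0.4,0,0,-0.05,0,0,0,-0.4,0,0,-0.05,0,0,0,0.5,-0.05,0.02,-0.02,0,0,0,0.5,0,0,0,0,0,0,0.5,0,0,0,0,0,0,0.5], "force": 30}}

```text
t: 20.12
tcp_pos: [0.6125, -0.1773, 0.1076]
tool_rot: [0.809, 0.588, 0.0, 0.001]
force: [-1.0, 0.9, -1.1]
finger_gap: 0.749
gripper_force: 0.0
```

Run:
```python
from h import *
p=snap("wrist","w7")
r=topdown(p,.63,-.17,.02,.16,480)
cv2.imwrite("pics/bl2.png",r[:,:,::-1])
for b in brass(p): print(b)
go(.6246,-.192,.06)
```

```text
(625, -192, 22.8, 0.058, [340.0, 247.0])
tcp [ 0.6115 -0.176   0.1063] share [-0.0224  0.0348  0.0927] yaw_y -17.93 gap 63.9 tilt 0.03
```

View pics/bl2.png

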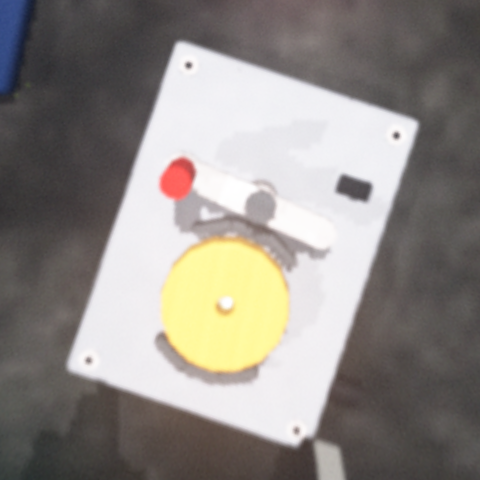

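The tab now lies crosswise from the peg at (178,180) to the nose at (330,240), clear of the stop. The stop, at (225,304), has a 6 mm hole.

>>> {"op": "servo_tool", "data": {"commands": [-0.022,0.035,0,0,0,0,0.5,0,0,0.045,0,0,0,0.5,0,0,0.045,0,0,0,0.5,0,0,0.045,0,0,0,0.5,0,0,0.03,0,0,0,0.5,0,0,0.018,0,0,0,0.5,0,0,0,0,0,0,0.5,0,0,0,0,0,0,-0.2,0,0,0,0,0,0,-0.2,0,0,0,0,0,0,-0.2,0,0,0,0,0,0,-0.2,0,0,0,0,0,0,-0.2]}}

```text
t: 21.17
tcp_pos: [0.626, -0.1916, 0.0153]
tool_rot: [0.808, 0.589, 0.0, 0.001]
force: [-0.4, 1.1, 2.1]
finger_gap: 0.481
gripper_force: 30.6
```

>>> {"op": "servo_tool", "data": {"commands": [0,0,-0.02,0,0,0,-0.2,0,0,-0.04,0,0,0,-0.2,0,0,-0.05,0,0,0,-0.2,0,0,-0.05,0,0,0,-0.2,0,0,0,0,0,0,-0.2]}}

```text
t: 21.58
tcp_pos: [0.629, -0.193, 0.1006]
tool_rot: [0.808, 0.589, 0.003, 0.005]
force: [1.4, -1.1, 0.1]
finger_gap: 0.485
gripper_force: 30.5
```

Run:
```python
from h import *
go(.4488,.2205,.09)
```

```text
tcp [ 0.629  -0.193   0.1006] share [ 0.6767 -0.5967  0.0136] yaw_y -17.85 gap 41.2 tilt 0.63
```

>>> {"op": "servo_tool", "data": {"commands": [0.056,-0.0495,0,0,0,0,-0.2,0.056,-0.0495,0,0,0,0,-0.2,0.056,-0.0495,0,0,0,0,-0.2,0.056,-0.0495,0,0,0,0,-0.2,0.056,-0.0495,0,0,0,0,-0.2,0.056,-0.0495,0,0,0,0,-0.2,0.056,-0.0495,0,0,0,0,-0.2,0.056,-0.0495,0,0,0,0,-0.2,0.056,-0.0495,0,0,0,0,-0.2,0.056,-0.0495,0,0,0,0,-0.2,0.056,-0.0495,0,0,0,0,-0.2,0.056,-0.0495,0,0,0,0,-0.2]}}

```text
t: 22.58
tcp_pos: [0.4449, 0.221, 0.0947]
tool_rot: [0.808, 0.589, 0.0, 0.0]
force: [0.8, 0.7, -0.3]
finger_gap: 0.485
gripper_force: 30.5
```

>>> {"op": "servo_tool", "data": {"commands": [0,0,0,0,0,0.0182,-0.2,0,0,0,0,0,0.0182,-0.2,0,0,0,0,0,0.0182,-0.2,0,0,0,0,0,0.0182,-0.2,0,0,0,0,0,0.0182,-0.2,0,0,0,0,0,0.0182,-0.2,0,0,0,0,0,0.0182,-0.2,0,0,0,0,0,0.0182,-0.2,0,0,0,0,0,0.0182,-0.2,0,0,0,0,0,0.0182,-0.2,0,0,0,0,0,0,-0.2,0,0,0,0,0,0,-0.2]}}

```text
t: 23.58
tcp_pos: [0.4458, 0.2196, 0.0946]
tool_rot: [0.998, 0.059, 0.0, -0.0]
force: [-0.1, 0.2, -0.7]
finger_gap: 0.48
gripper_force: 30.6
```

Run:
```python
from h import *
p=snap("wrist","w8")
for b in brass(p): print(b)
go(.4488,.2205,.06)
```

```text
(565, 231, 23.5, 0.902, [319.0, 45.0])
tcp [0.4459 0.2196 0.0945] share [ 0.006  -0.0012  0.069 ] yaw_y -83.22 gap 40.5 tilt 0.02
```

>>> {"op": "servo_tool", "data": {"commands": [0.006,-0.001,0.04,0,0,0,-0.2,0,0,0.04,0,0,0,-0.2,0,0,0.04,0,0,0,-0.2,0,0,0.025,0,0,0,-0.2,0,0,0.0125,0,0,0,-0.2,0,0,0,0,0,0,-0.2,0,0,0,0,0,0,0.45,0,0,0,0,0,0,0.45,0,0,0,0,0,0,0.45,0,0,-0.04,0,0,0,0.45,0,0,-0.06,0,0,0,0.45,0,0,-0.06,0,0,0,0.53]}}

```text
t: 24.63
tcp_pos: [0.448, 0.2202, 0.0962]
tool_rot: [0.998, 0.058, -0.001, 0.0]
force: [0.5, 0.2, 0.2]
finger_gap: 0.767
gripper_force: 0.0
```

>>> {"op": "servo_tool", "data": {"commands": [-0.03,0,-0.06,0,0,0,0.53,-0.04,0,-0.06,0,0,0,0.53,0,0,0,0,0,0,0.53,0,0,0,0,0,0,0.53]}}

```text
t: 24.97
tcp_pos: [0.4142, 0.2166, 0.1575]
tool_rot: [0.998, 0.058, 0.002, -0.0]
force: [-0.0, -0.7, -1.3]
finger_gap: 0.767
gripper_force: 0.0
```

Run:
```python
from h import *
p=snap("wrist","w9")
for b in brass(p): print(b)
r=topdown(p,.535,.23,.02,.28,480)
cv2.imwrite("pics/fin.png",r[:,:,::-1])
s=snap("scene")
for q in["loupe","dropper"]:
    b=manip.look_for(s,q)[0]["box"];print(q,onz(s,(b[0]+b[2]/2,b[1]+b[3]/2),{"loupe":.02,"dropper":.05}[q],False).round(3))
go(0,0,0)
```

```text
(381, 523, 30.1, 0.037, [12.0, 211.0])
(564, 232, 23.0, 0.0, [318.0, 27.0])
loupe [ 0.437 -0.217  0.02 ]
dropper [0.696 0.035 0.05 ]
tcp [0.4142 0.2163 0.1546] share [-0.8722  0.3342  0.3104] yaw_y -83.38 gap 64.8 tilt 0.08
```

View pics/fin.png

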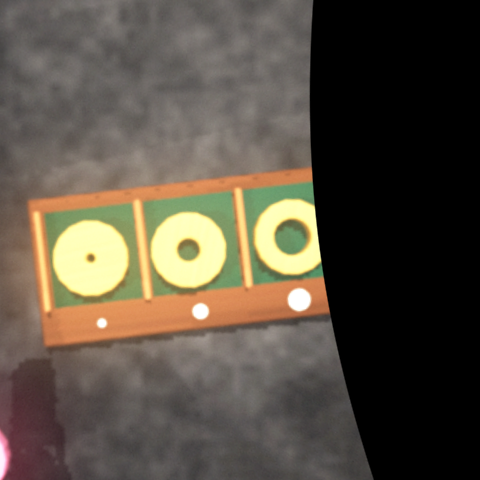

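stop_6 at (91,257), stop_14 at (188,250) and stop_22 at (292,237) lie flat and centred beside dots of growing size. stop_30 was confirmed in its seat earlier, and the dropper and loupe have not moved.

```bash
python3 -c "
from station import manip
print(manip.sign_off())"
```

```text
the job is handed in; nothing more can be done
None
```

The job is handed in: all four stops are in their tray seats in order of opening, released and flat in the wrist-camera views, with the dropper and loupe not moved, though no verdict came back from the judging.

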